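# Seat the ejector disc of the vegetable machine

## Robot

A 6-joint arm with a two-finger parallel gripper is mounted at the origin on the work surface. World frame = base frame: x ahead of the robot, y to its left, z up, the work surface at z = 0. Lengths are in m, angles in rad, forces in N, time in s.
With the tool pointing down it reaches from about 0.425 to 0.95 m from the base axis. Payload 3.5 kg.
Tool frame: the origin (TCP) lies at the very end of the fingers, on their centre line; the grasp point (between the pads) lies 19 mm behind it; y points along the fingers, z is the direction in which the jaws open and shut, and the axes are right-handed (so a half turn about y gives the same grasp; the last joint's range is limited). The gripper opens to 85 mm and grips with 20 to 120 N. Pads are 22 mm wide; open, the fingers measure 114 mm over their backs; the gripper's body (76 mm by 85 mm) begins 54 mm behind the grasp point. The pads swing forward as they close: fully open they stand 13 mm farther back than shut.
Start: joints at [-1.348, 0.286, 1.577, -0, 1.279, -0.15], TCP at [0.246, -0.629, 0.231] pointing down, gripper open.
Joint ranges: [-2.77, 2.77], [-0.9, 2.22], [0.21, 2.48], [-1.53, 4.67], [0.24, 2.81], [-2.84, 2.84]. Speed limits (rad/s): [2.79, 2.79, 3.14, 3.14, 3.14, 3.14].

## Interface

Orientations are given as [roll, pitch, yaw] about the fixed x, y, z axes, in that order (R = Rz(yaw) Ry(pitch) Rx(roll)).
In Python, from rig import r gives the robot as it stands. The module is installed in compiled form; this text tells all that it offers.
- The arm moves only by the tool apply_moves, never from a script. Its argument "targets" is text: rows parted by semicolons, each of 6 numbers parted by spaces: the shift along the world's x, y, z as a fraction of full scale, then the turn, a rotation vector about the world's x, y, z as a fraction of full scale. In form: x y z ax ay az; .... A call has 1 to 5 rows; each row is the pose to reach, as a shift and turn from the pose commanded when the call began; what a row does not reach only later rows make up. Full scale, the value 1, is 250 mm for a shift and 90 degrees for a turn. A row lasts 1/8 s, in which the tool goes at most 62.5 mm and 10.7 degrees, less where a joint would pass 70% of its speed; a pose out of reach is approached as far as the arm can. A call with a number of a shift or a turn outside -1 to 1 is refused whole. A call with a gripper value outside its range is refused whole. "claw" is the closure, from 0 (fully open) to 1 (shut), set as the call begins (left out, the last holds). The fingers move at their own pace and stop on an object; "force" is the grip in N (left out, the last holds). Time passes only in rows, so rows that repeat a pose let the fingers close. It gives the time, the measured TCP pose, the force and the opening at its end, in the units of the state.
- r.get_state(): the state, without advancing time (a new reading comes with each control period).
- r.camera(name): name is "scene" or "top" or "wrist"; returns (picture, depth): 400x640x3 uint8, red, green, blue; 400x640 float32, m along the optical axis (not along the pixel's ray), 0 where there is no reading.
- r.camera_params(name): a dict with "mtx" (3x3 intrinsics, pixels), "view" (4x4, takes a point from world to camera coordinates). Camera axes: x right, y down, z forward; pixel columns grow to the right and rows downward; lengths in m; the calibration is good to about 2 mm. A picture is of the moment at which its call begins: read the wrist's pose just before it. camera_params takes no time and is no camera call; for the wrist camera it gives the pose at the moment of the call.
- r.finish_job(): hands the job in, once; it reports no verdict.
The state is a dict: "clock": time; "q": joint angles; "dq": joint speeds; "joint_torque": joint torques, N m; "eef_pos": TCP position; "ee_rot": TCP orientation; "ft_force": force on the tool from outside, world axes, zero at the start; "torque": the same for the moment, N m; "opening": finger opening in m.
Only numpy, scipy, OpenCV 4.12 (cv2) and the standard library are available. Lean on these libraries where they do the work, as an engineer would, in place of code of your own. Each camera call takes 0.05 s, during which the arm holds its last target.

## Task

The white ejector disc of the vegetable machine is sitting high because the notch in its rim is not over the drive pin. Push its vanes round with a fingertip until the notch is above the pin, then press the middle of the disc down until it is fully home, without forcing it, and take the hand away. Nothing is to be picked up: do not lift the disc, and leave the jars, bottles, can, cup and loose knob where they stand.

Things in the scene. Friction and masses are not known exactly. Their poses are not given: they have to be found in the camera images.
- machine: vegetable-preparation machine with its head taken off, fixed; grey housing about 250 (x) x 370 (y) mm, flat dark steel deck 100 mm above the table. Origin on the table straight below the disc's vertical axis; z up; x points from the disc axis towards the drive pin, and the housing reaches from y = -110 to y = +260 mm (a 50 mm raised motor housing stands on the deck from y = 173 to 253 mm; a low spout sticks out at -y, below the deck)
- pin_tip (a point): top of the upright steel drive pin, 10 mm dia with a rounded nose, on the deck 70 mm from the disc axis; the nose stands 15 mm above the deck, 1 mm below the underside of the disc while that is still up. A bright steel bracket (30 x 24 x 6 mm high) just outside the rim shows where the pin is
- notch (a point): middle of the open notch in the disc's rim, at the height of the disc's upper face, 70 mm from the disc axis. The notch is 14 mm wide and runs in from the rim to 59 mm from the axis; it turns with the disc. There is only this one notch
- boss_top (a point): centre of the flat top of the disc's central boss (36 mm dia, top 32 mm above the disc's upper face and 10 mm above the vanes), on the disc axis: the place to press. It starts 156 mm above the table and is 144 mm above it when the disc is home
- vane0 (a point): top edge of a vane, 45 mm from the disc axis. The white plastic disc is 146 mm dia and 8 mm thick (its upper face starts 124 mm above the table) and carries three equal upright radial vanes, each 8 mm thick, 22 mm high above the disc's face, from the boss out to 60 mm from the axis. Seen from above, vane0 lies 60 deg counter-clockwise from the notch; its z is up
- vane1 (a point): the same point of the vane 180 deg from the notch
- vane2 (a point): the same point of the vane 300 deg counter-clockwise from the notch
- disc_turn (a joint): turn of the disc about its vertical axis, rad, counter-clockwise from above positive; 0 (or a full turn, 6.283) when the notch is over the pin. It turns freely either way with a light rub (0.1 N m) and stays where it is left; once the disc is down on the pin it cannot turn
- disc_seat (a joint): how far the disc has been pressed down on its spindle, m: 0 at the start, 0.012 when fully home, negative if pulled up. A snug fit holds it at any height: about 6 N pressed on it moves it down; it stays down. Away from the notch the pin stops it after about 1 mm
- nut_knob: black plastic clamping knob, 36 dia x 30 high, standing loose on the machine's deck (mm). Origin at the centre of its underside. Not part of the job
- cup: small open steel cup, 52 dia at the rim x 45 high, standing loose on the machine's deck (mm). Origin at the centre of its underside. Not part of the job
- jar_near: glass jar with brass-coloured lid, about 76 dia x 105 high, on the table on the right (-y) of the machine (mm). Origin at the centre of its underside. Not part of the job
- jar_far: the same kind of jar, on the table beyond (+x) the machine (mm). Origin at the centre of its underside. Not part of the job
- can: food can, 74 dia x 100 high, on the table some way to the right (mm). Origin at the centre of its underside. Not part of the job
- sauce_red: sauce bottle with a red cap, 66 dia x 210 high, some way to the right (mm). Origin at the centre of its underside. Not part of the job
- sauce_green: sauce bottle with a green cap, 66 dia x 210 high, some way to the right (mm). Origin at the centre of its underside. Not part of the job

How it is judged:
At the end, for the whole second after the job is handed in: the disc is pressed down at least 10.5 of its 12 mm with the middle of the notch within 4 mm of the pin, seen from above; the disc is still; jars, can and bottles within 20 mm of where they stood and the knob and cup still on the deck within 20 mm of their places (value of joint disc_seat above 0.0105 m and horizontal distance between notch and pin_tip below 0.004 m and velocity of joint disc_turn between -0.05 and 0.05 rad/s and distance of each of jar_near, jar_far, can, sauce_red, sauce_green, nut_knob, cup from where it was at the start of the episode below 0.02 m); the robot touches nothing.
It fails at once if the disc is lifted on its spindle by more than 4 mm (value of joint disc_seat below -0.004 m).
It fails at once if the disc is forced: the hand presses on it with more than 60 N (contact force between any of the arm, the fingers and disc_turn above 60 N).
It fails at once if a jar, bottle, can, the cup or the loose knob is moved more than 20 mm or lifted (distance of any of nut_knob, cup, jar_near, jar_far, can, sauce_red, sauce_green from where it was at the start of the episode above 0.02 m).
It also fails if it takes over 54 s, if anything falls off the work surface, if the arm or the gripper's body presses on something with over 40 N, if the wrist force passes 120 N, or if a joint passes its speed limit or range.

## Working session

There is one attempt and no reset: what is moved stays moved. The work goes in short steps, Python scripts to look and compute and a tool call to move; the robot and the scene stay as the last step left them, time stands still between calls to the robot, and variables do not carry over. Pictures are saved under pics/ and viewed, and the job is handed in when it is done.

Besides the shell and the picture viewer there is one more tool, called after ">>>" as name(argument=value, ...), one argument or row to a line, values as JSON. apply_moves: Moves the arm, as the interface text tells. Its arguments: {"type":"object","properties":{"targets":{"type":"string"},"claw":{"type":"number"},"force":{"type":"number"}},"required":["targets"]}

```bash
mkdir -p pics; python3 - <<'E'
from rig import r
import cv2,numpy as np
s=r.get_state();print({k:np.round(v,3).tolist() for k,v in s.items()})
for n in("scene","top"):
    im,d=r.camera(n);cv2.imwrite(f"pics/{n}0.png",im[:,:,::-1]);np.savez(f"{n}0.npz",im=im,d=d,**r.camera_params(n))
    p=r.camera_params(n);print(n,p)
E
```

```text
{'clock': 0.0, 'q': [-1.348, 0.287, 1.578, 0.0, 1.279, -0.15], 'dq': [-0.001, -0.001, 0.001, -0.0, -0.0, -0.0], 'joint_torque': [0.0, -40.598, -29.263, -0.0, 0.006, 0.0], 'eef_pos': [0.246, -0.628, 0.23], 'ee_rot': [-1.573, 0.0, -2.769], 'ft_force': [-0.496, 0.893, -0.059], 'torque': [-0.041, 0.012, 0.006], 'opening': 0.086}
scene {'mtx': array([[452.70640835,   0.        , 323.5891067 ],
       [  0.        , 452.70640835, 199.43520118],
       [  0.        ,   0.        ,   1.        ]]), 'view': array([[ 0.19361427,  0.98100333,  0.01208228, -0.01771159],
       [ 0.58485552, -0.10552388, -0.8042442 , -0.24708829],
       [-0.78769127,  0.16277954, -0.59417614,  1.81954485],
       [ 0.        ,  0.        ,  0.        ,  1.        ]])}
top {'mtx': array([[369.67807639,   0.        , 316.13181164],
       [  0.        , 369.67807639, 193.54860437],
       [  0.        ,   0.        ,   1.        ]]), 'view': array([[ 0.02763258, -0.99887201, -0.03861535, -0.09967148],
       [-0.99802564, -0.02538829, -0.05744794,  0.57665301],
       [ 0.05640276,  0.04012654, -0.99760142,  0.94984408],
       [ 0.        ,  0.        ,  0.        ,  1.        ]])}
```

View pics/scene0.png

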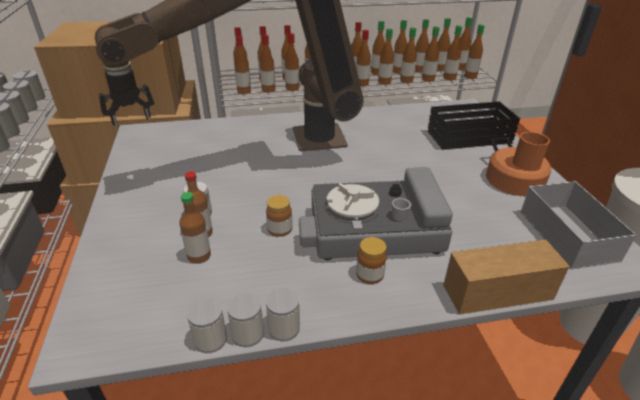

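View pics/top0.png

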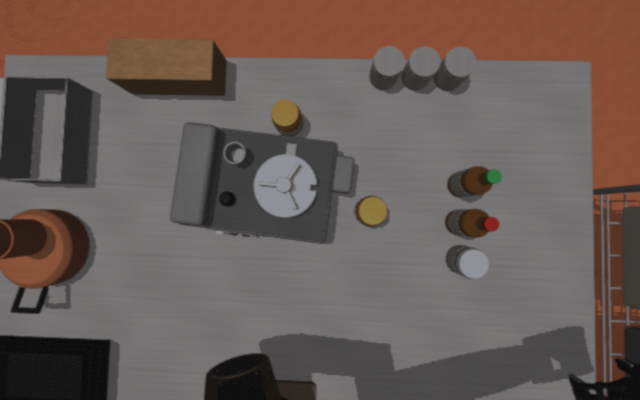

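```bash
cat > h.py <<'E'
import numpy as np,cv2
def ray(p,uv,z):
    K,V=p["mtx"],p["view"];R,t=V[:3,:3],V[:3,3]
    uv=np.atleast_2d(np.asarray(uv,float))
    c=-R.T@t
    d=np.c_[(uv-K[[0,1],[2,2]])/[K[0,0],K[1,1]],np.ones(len(uv))]@R
    return c+d*((z-c[2])/d[:,2])[:,None]
def proj(p,X):
    X=np.atleast_2d(X);c=X@p["view"][:3,:3].T+p["view"][:3,3];u=c@p["mtx"].T
    return u[:,:2]/u[:,2:]
def load(n):
    z=np.load(n);return z["im"],z["d"],{"mtx":z["mtx"],"view":z["view"]}
E
python3 - <<'E'
from h import *
im,d,p=load("top0.npz")
c=im[110:250,160:360,::-1]
cv2.imwrite("pics/z1.png",cv2.resize(c,None,fx=4,fy=4,interpolation=cv2.INTER_CUBIC))
hsv=cv2.cvtColor(im,cv2.COLOR_RGB2HSV)
print(im[200,270],im[145,291],im[160,291],im[130,240], im[187,315])
g=im.min(2)
m=((g>140)).astype(np.uint8); m[:, :225]=0;m[:,335:]=0;m[:140]=0;m[235:]=0
n,l,st,ce=cv2.connectedComponentsWithStats(m)
for i in range(1,n):
    if st[i,4]>10: print(st[i],ce[i])
for u,v in[(270,200),(285,185),(300,125),(330,200)]:
    print(u,v,d[v,u],ray(p,(u,v),.1))
E
```

```text
[142 144 150] [127 125 124] [143 145 151] [85 83 82] [66 65 66]
[ 256  155   59   61 2145] [283.6027972  185.74731935]
270 200 0.8590804 [[0.55605064 0.02196183 0.1       ]]
285 185 0.8277825 [[ 0.59282282 -0.0128053   0.1       ]]
300 125 0.9359819 [[ 0.73851521 -0.04434039  0.1       ]]
330 200 0.89148456 [[ 0.55978645 -0.12109367  0.1       ]]
```

View pics/z1.png

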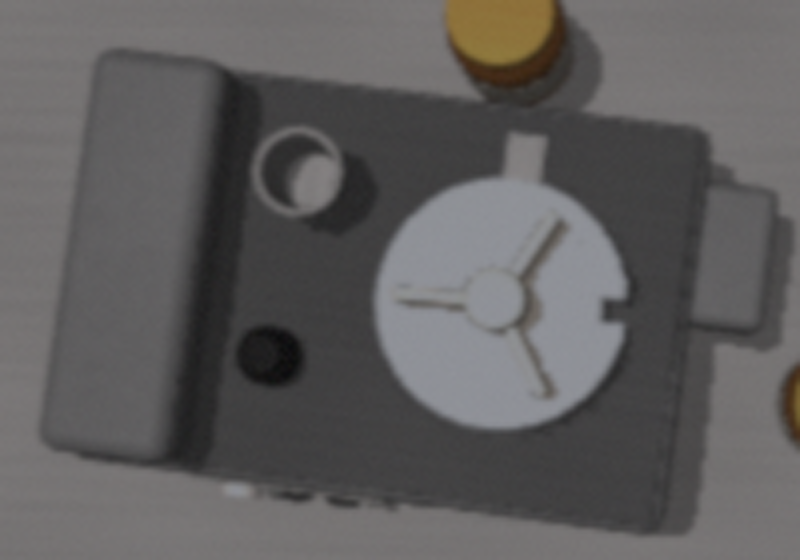

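```bash
cat >> h.py <<'E'
from scipy.optimize import least_squares
def disc(im,p,ztop,cpx=(285,185),thr=115,notch=True):
    g=im.min(2);m=(g>thr).astype(np.uint8);H,W=g.shape
    yy,xx=np.mgrid[:H,:W];m[(xx-cpx[0])**2+(yy-cpx[1])**2>(34)**2]=0
    m[(xx-cpx[0])**2+(yy-cpx[1])**2<(22)**2]=1
    cs,_=cv2.findContours(m,cv2.RETR_EXTERNAL,cv2.CHAIN_APPROX_NONE)
    c=max(cs,key=cv2.contourArea)[:,0,:]
    P=ray(p,c,ztop)[:,:2]
    f=least_squares(lambda q:np.hypot(*(P-q[:2]).T)-q[2],[*P.mean(0),.073],loss="soft_l1",f_scale=.001)
    return f.x,P
def prof(im,p,ctr,R,z):
    a=np.radians(np.arange(-180,180,1.));X=np.c_[ctr[0]+R*np.cos(a),ctr[1]+R*np.sin(a),0*a+z]
    uv=proj(p,X).astype(np.float32)
    return np.degrees(a),cv2.remap(im.min(2),uv[:,0].copy(),uv[:,1].copy(),cv2.INTER_LINEAR)[:,0]
E
python3 - <<'E'
from h import *
im,d,p=load("top0.npz")
x,P=disc(im,p,.124);print("fit",x)
b=ray(p,(160+496/4-.4,110+297/4-.4),.156)[0];print("boss",b)
for R in(.063,.066,.069):
    a,v=prof(im,p,x[:2],R,.124);t=v<110
    print(R,a[t],v[t])
    w=np.where((a>-140)&(a<-60),np.clip(140-v.astype(float),0,None),0);print((w*a).sum()/w.sum())
# bracket
for (R,z) in((.08,.106),(.085,.106),(.09,.106)):
    a,v=prof(im,p,x[:2],R,z);s=(a>-30)&(a<20);w=np.clip(v[s].astype(float)-95,0,None);print(R,(w*a[s]).sum()/w.sum(),a[s][w>5])
# deck edges
for q in [(232,70),(700,128),(660,532)]:
    print(ray(p,(160+q[0]/4,110+q[1]/4),.1))
E
```

```text
fit [ 0.59054036 -0.01481314  0.07153066]
boss [ 0.59097335 -0.01661799  0.156     ]
0.063 [-99. -98. -97. -96. -95. -94. -93. -92. -91. -90. -89. -88. -87.] [101  86  70  65  63  62  61  60  59  60  67  77  95]
-92.75844421699078
0.066 [-99. -98. -97. -96. -95. -94. -93. -92. -91. -90. -89. -88. -87.] [107  91  76  66  64  62  63  63  62  63  69  79  99]
-92.74644808743169
0.069 [-98. -97. -96. -95. -94. -93. -92. -91. -90. -89. -88. -87.] [ 98  84  72  69  66  65  65  64  64  71  81 100]
-92.43518518518519
0.08 -6.057649667405765 [-14. -13. -12. -11. -10.  -9.  -8.  -7.  -6.  -5.  -4.  -3.  -2.  -1.
   0.   1.]
0.085 -6.146039603960396 [-13. -12. -11. -10.  -9.  -8.  -7.  -6.  -5.  -4.  -3.  -2.  -1.   0.
   1.]
0.09 -6.018716577540107 [-12. -11. -10.  -9.  -8.  -7.  -6.  -5.  -4.  -3.  -2.  -1.   0.]
[[0.72874727 0.15499749 0.1       ]]
[[ 0.69888526 -0.12950166  0.1       ]]
[[ 0.45808349 -0.11190592  0.1       ]]
```

```bash
python3 - <<'E'
from h import *
im,d,p=load("top0.npz")
for n,u,v,z in(("can",472,263,.1),("red",492,225,.21),("green",494,177,.21),("jarn",372,211,.105),("jarf",285,115,.105),("knob",227,198,.13),("cup",235,153,.145)): print(n,ray(p,(u,v),z).round(3))
E
```

```text
can [[ 0.422 -0.453  0.1  ]]
red [[ 0.513 -0.451  0.21 ]]
green [[ 0.611 -0.455  0.21 ]]
jarn [[ 0.536 -0.22   0.105]]
jarf [[ 0.761 -0.008  0.105]]
knob [[0.557 0.117 0.13 ]]
cup [[0.66  0.099 0.145]]
```

>>> apply_moves(
  targets="0 0 0.2 0 0 0; 0.1 0.2 0.28 0 0 -0.1; 0.2 0.4 0.28 0 0 -0.2; 0.32 0.62 0.28 0 0 -0.3; 0.44 0.86 0.28 0 0 -0.4",
  claw=1,
  force=40,
)

```text
clock: 0.72
eef_pos: [0.3542, -0.4159, 0.3008]
ee_rot: [-1.572, -0.0, 2.88]
ft_force: [0.1, -0.1, 0.5]
opening: -0.0002
```

>>> apply_moves(
  targets="0.12 0.22 0 0 0 -0.1; 0.24 0.44 0 0 0 -0.2; 0.36 0.66 0 0 0 -0.3; 0.48 0.88 0 0 0 -0.4; 0.55 1 0 0 0 -0.48",
)

```text
clock: 1.35
eef_pos: [0.4918, -0.1651, 0.3009]
ee_rot: [-1.571, -0.001, 2.13]
ft_force: [1.0, -0.5, 0.1]
opening: -0.0
```

>>> apply_moves(
  targets="0.1 0.2 0 0 0 0; 0.2 0.4 0 0 0 0; 0.2 0.6 0 0 0 0; 0.2 0.6 0 0 0 0; 0.2 0.6 0 0 0 0",
)

```text
clock: 1.98
eef_pos: [0.5411, -0.018, 0.301]
ee_rot: [-1.57, 0.0, 2.133]
ft_force: [-0.1, -0.3, 0.1]
opening: 0.0002
```

```bash
python3 - <<'E'
from rig import r
from h import *
s=r.get_state();print(s["clock"],s["eef_pos"],s["ee_rot"],s["q"],s["ft_force"])
p=r.camera_params("wrist");im,d=r.camera("wrist");np.savez("w1.npz",im=im,d=d,**p);cv2.imwrite("pics/w1.png",im[:,:,::-1])
E
```

```text
1.975 [ 0.54105799 -0.0180469   0.30095352] [-1.57003842e+00  2.28322881e-05  2.13253243e+00] [-2.20563646e-01 -5.72562981e-02  1.82516858e+00 -5.61263198e-04
  1.37420188e+00  2.35940269e+00] [-0.08307774 -0.32984572  0.14244318]
```

View pics/w1.png

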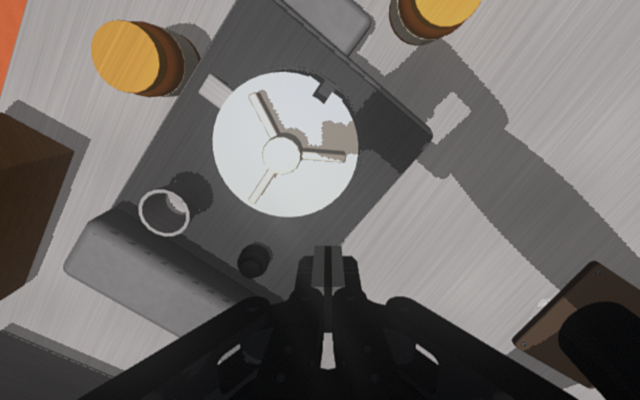

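```bash
cat > wm.py <<'E'
from h import *
def meas(im,p,ztop,guess=(.5905,-.0155)):
    hsv=cv2.cvtColor(im,cv2.COLOR_RGB2HSV)
    g=im.min(2).astype(float)
    # radial edges: white->dark crossing near r=73
    c=np.array(guess)
    for _ in range(4):
        P=[]
        for a in np.radians(np.arange(0,360,2)):
            rr=np.arange(.066,.082,.0004);X=np.c_[c[0]+rr*np.cos(a),c[1]+rr*np.sin(a),0*rr+ztop]
            uv=proj(p,X).astype(np.float32)
            if uv[:,1].max()>235 or uv[:,1].min()<1: continue
            v=cv2.remap(g.astype(np.float32),uv[:,:1].copy(),uv[:,1:].copy(),cv2.INTER_LINEAR)[:,0]
            gr=np.gradient(v);i=gr.argmin()
            if gr[i]<-8: P.append(X[i,:2])
        P=np.array(P)
        f=least_squares(lambda q:np.hypot(*(P-q[:2]).T)-q[2],[*c,.073],loss="soft_l1",f_scale=.0007);c=f.x[:2]
    print("disc",f.x,len(P))
    out=[]
    for R in(.062,.065,.068):
        a,v=prof(im,p,c,R,ztop)
        print(R,[(int(x),int(y)) for x,y in zip(a,v) if y<115][:40])
    for R in(.08,.085,.09):
        a,v=prof(im,p,c,R,.106);s=(a>-25)&(a<15);w=np.clip(v[s].astype(float)-125,0,None);print("br",R,(w*a[s]).sum()/max(w.sum(),1),a[s][w>0][[0,-1]] if (w>0).any() else v[s])
    return f.x
E
python3 - <<'E'
from wm import *
im,d,p=load("w1.npz")
x=meas(im,p,.124)
print("boss",ray(p,(282,155),.156))
uv=(328,250);print("tip",proj(p,[.54106,-.01805,.30095]), ray(p,uv,.301))
E
```

```text
disc [ 0.58978941 -0.01698231  0.07348247] 170
0.062 [(-98, 81), (-97, 59), (-96, 62), (-95, 61), (-94, 61), (-93, 60), (-92, 62), (-91, 63), (-90, 62), (-89, 62), (-88, 59), (-87, 72)]
0.065 [(-98, 98), (-97, 74), (-96, 75), (-95, 77), (-94, 82), (-93, 80), (-92, 80), (-91, 83), (-90, 82), (-89, 72), (-88, 61), (-87, 87)]
0.068 [(-97, 89), (-96, 91), (-95, 92), (-94, 91), (-93, 92), (-92, 91), (-91, 92), (-90, 92), (-89, 82), (-88, 64), (-87, 111)]
br 0.08 -6.094736842105263 [-14.   2.]
br 0.085 -5.968616262482168 [-13.   1.]
br 0.09 -5.9858934169279 [-13.   1.]
boss [[ 0.58922554 -0.0181631   0.156     ]]
tip [[325.98640201 261.31565822]] [[ 0.5436636 -0.0241225  0.301    ]]
```

>>> apply_moves(
  targets="0.02 0.02 -0.2 0 0 0; 0.02 0.02 -0.4 0 0 0; 0.02 0.02 -0.55 0 0 0; 0.02 0.02 -0.62 0 0 0; 0.02 0.02 -0.66 0 0 0",
)

```text
clock: 2.65
eef_pos: [0.5465, -0.0138, 0.1361]
ee_rot: [-1.571, 0.0, 2.131]
ft_force: [0.0, 0.5, 0.1]
opening: 0.0002
```

```bash
python3 - <<'E'
from rig import r
from h import *
s=r.get_state();print(s["clock"],s["eef_pos"],s["ee_rot"],s["ft_force"])
p=r.camera_params("wrist");im,d=r.camera("wrist");np.savez("w2.npz",im=im,d=d,**p);cv2.imwrite("pics/w2.png",im[:,:,::-1])
E
```

```text
2.65 [ 0.54646762 -0.01379195  0.13606297] [-1.57085315e+00  1.22733043e-04  2.13062648e+00] [0.04629816 0.46842995 0.07271421]
```

View pics/w2.png

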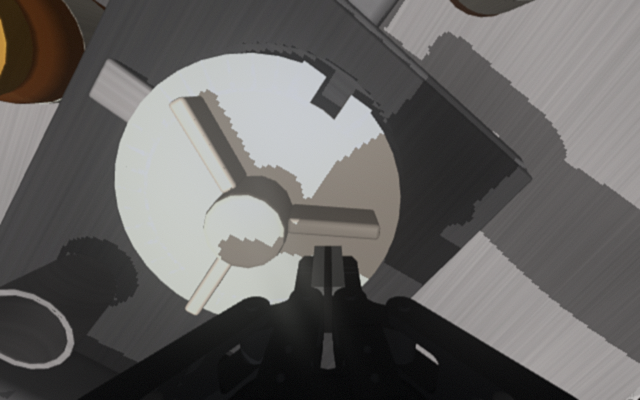

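```bash
python3 - <<'E'
import numpy as np
C=np.array([.590,-.0165]);R=.044
def pos(f): a=np.radians(f);return C+R*np.array([np.cos(a),np.sin(a)])
for base,fs in((np.array([.5465,-.0138]),(-172,-162,-152,-142,-132)),(pos(-132),(-122,-112,-102,-96,-92))):
    print([ (f,(( pos(f)-base)/.25).round(3).tolist()) for f in fs])
E
```

```text
[(-172, [-0.0, -0.035]), (-162, [0.007, -0.065]), (-152, [0.019, -0.093]), (-142, [0.035, -0.119]), (-132, [0.056, -0.142])]
[(-122, [0.025, -0.018]), (-112, [0.052, -0.032]), (-102, [0.081, -0.041]), (-96, [0.099, -0.044]), (-92, [0.112, -0.045])]
```

>>> apply_moves(
  targets="0 -0.035 -0.012 0 0 0; 0.007 -0.065 -0.012 0 0 0.07; 0.019 -0.093 -0.012 0 0 0.18; 0.035 -0.119 -0.012 0 0 0.29; 0.056 -0.142 -0.012 0 0 0.4",
)

```text
clock: 3.32
eef_pos: [0.5605, -0.0483, 0.1346]
ee_rot: [-1.572, -0.0, 2.766]
ft_force: [-1.7, 2.8, 1.0]
opening: -0.0002
```

```bash
python3 - <<'E'
from rig import r
from h import *
s=r.get_state();print(s["clock"],s["eef_pos"],s["ee_rot"],s["ft_force"])
p=r.camera_params("wrist");im,d=r.camera("wrist");np.savez("w3.npz",im=im,d=d,**p);cv2.imwrite("pics/w3.png",im[:,:,::-1])
E
```

```text
3.325 [ 0.56049895 -0.04825661  0.13456519] [-1.57230139e+00 -1.88347151e-04  2.76573652e+00] [-1.70063441  2.82543448  0.99017341]
```

View pics/w3.png

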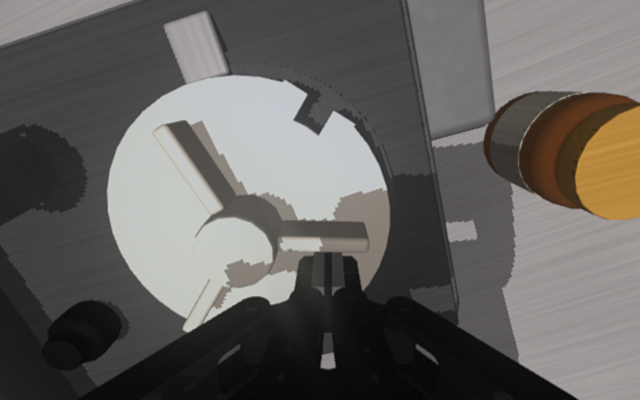

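>>> apply_moves(
  targets="0.025 -0.018 0 0 0 0.11; 0.052 -0.032 0 0 0 0.22; 0.081 -0.041 0 0 0 0.33; 0.099 -0.044 0 0 0 0.4; 0.112 -0.045 0 0 0 0.44",
)

```text
clock: 4.0
eef_pos: [0.5883, -0.0601, 0.1345]
ee_rot: [-1.57, -0.0, -2.832]
ft_force: [-1.6, 0.2, 0.3]
opening: 0.0
```

```bash
python3 - <<'E'
from rig import r
from wm import *
s=r.get_state();print(s["clock"],s["eef_pos"],s["ee_rot"],s["ft_force"])
for n in("wrist","top"):
    p=r.camera_params(n);im,d=r.camera(n);np.savez(n[0]+"4.npz",im=im,d=d,**p);cv2.imwrite(f"pics/{n[0]}4.png",im[:,:,::-1])
    if n=="wrist":meas(im,p,.124)
    else:
        cv2.imwrite("pics/t4.png",cv2.resize(im[110:250,160:360,::-1],None,fx=4,fy=4,interpolation=cv2.INTER_CUBIC))
E
```

```text
4.0 [ 0.58829634 -0.0601367   0.13448001] [-1.57034967e+00 -4.89368780e-04 -2.83169146e+00] [-1.59197484  0.23011713  0.31244826]
disc [ 0.58945635 -0.01688165  0.0735992 ] 90
0.062 [(-180, 32), (-179, 33), (-178, 33), (-177, 32), (-176, 33), (-175, 32), (-174, 33), (-173, 31), (-172, 31), (-171, 32), (-170, 29), (-169, 29), (-168, 29), (-167, 29), (-166, 29), (-165, 29), (-164, 32), (-163, 31), (-162, 32), (-161, 32), (-160, 31), (-159, 31), (-158, 31), (-157, 29), (-156, 28), (-155, 27), (-154, 28), (-153, 28), (-152, 30), (-151, 31), (-150, 32), (-149, 33), (-148, 33), (-147, 34), (-146, 33), (-145, 32), (-144, 34), (-143, 33), (-142, 33), (-141, 32)]
0.065 [(-180, 32), (-179, 32), (-178, 32), (-177, 31), (-176, 32), (-175, 30), (-174, 30), (-173, 29), (-172, 29), (-171, 28), (-170, 28), (-169, 28), (-168, 28), (-167, 30), (-166, 31), (-165, 30), (-164, 30), (-163, 31), (-162, 30), (-161, 30), (-160, 30), (-159, 27), (-158, 25), (-157, 25), (-156, 25), (-155, 25), (-154, 25), (-153, 25), (-152, 26), (-151, 27), (-150, 29), (-149, 31), (-148, 29), (-147, 30), (-146, 31), (-145, 32), (-144, 31), (-143, 30), (-142, 31), (-141, 30)]
0.068 [(-180, 31), (-179, 31), (-178, 31), (-177, 30), (-176, 31), (-175, 29), (-174, 28), (-173, 27), (-172, 27), (-171, 28), (-170, 29), (-169, 30), (-168, 30), (-167, 31), (-166, 30), (-165, 30), (-164, 29), (-163, 28), (-162, 27), (-161, 27), (-160, 30), (-159, 32), (-158, 33), (-157, 34), (-156, 34), (-155, 31), (-154, 25), (-153, 25), (-152, 27), (-151, 26), (-150, 26), (-149, 27), (-148, 28), (-147, 27), (-146, 28), (-145, 27), (-144, 28), (-143, 29), (-142, 27), (-141, 25)]
br 0.08 -5.938775510204081 [-13.   2.]
br 0.085 -5.837037037037037 [-13.   1.]
br 0.09 -5.728571428571429 [-12.   1.]
```

View pics/w4.png

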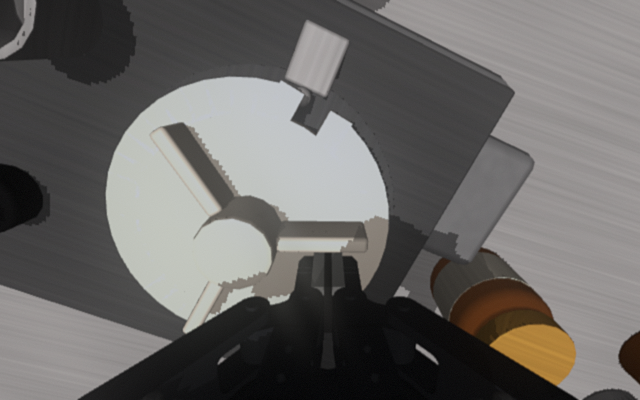

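View pics/t4.png

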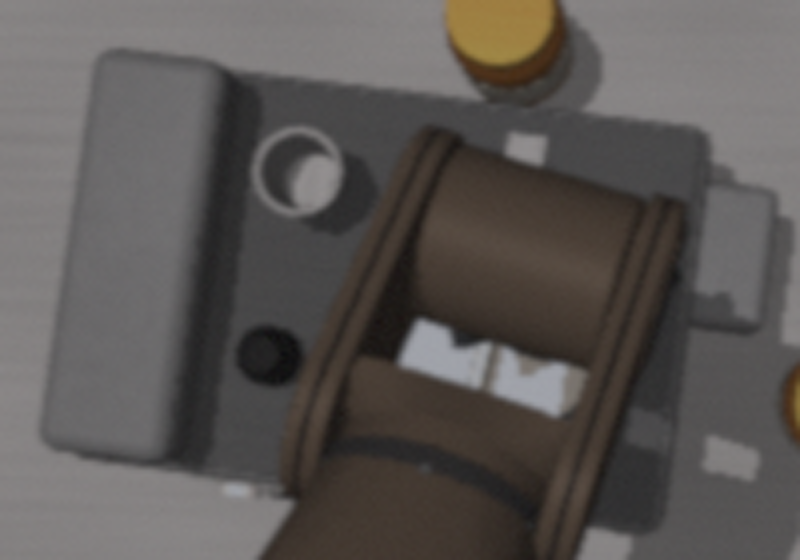

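```bash
cat >> wm.py <<'E'
def notch(im,p,c,z,lo=-40,hi=30):
    for R in(.061,.063,.065,.067,.069):
        a=np.arange(lo,hi,.25);t=np.radians(a)
        uv=proj(p,np.c_[c[0]+R*np.cos(t),c[1]+R*np.sin(t),0*t+z]).astype(np.float32)
        v=cv2.remap(im.min(2).astype(np.float32),uv[:,:1].copy(),uv[:,1:].copy(),cv2.INTER_LINEAR)[:,0]
        g=np.gradient(cv2.GaussianBlur(v[:,None],(1,5),0)[:,0])
        i,j=g.argmin(),g.argmax();print("notch R",R,a[i],a[j],"mid",(a[i]+a[j])/2,"width mm",np.radians(a[j]-a[i])*R*1e3)
E
python3 - <<'E'
from wm import *
im,d,p=load("w4.npz");notch(im,p,(.5895,-.0169),.124)
im,d,p=load("w1.npz");notch(im,p,(.5898,-.0170),.124,-120,-70)
E
```

```text
notch R 0.061 -19.25 -6.25 mid -12.75 width mm 13.840460968315034
notch R 0.063 -19.25 -6.5 mid -12.875 width mm 14.019357216644453
notch R 0.065 -19.0 -6.75 mid -12.875 width mm 13.897184169004849
notch R 0.067 -18.75 -7.0 mid -12.875 width mm 13.74010453632536
notch R 0.069 -18.75 -7.0 mid -12.875 width mm 14.150256910544028
notch R 0.061 -98.75 -86.0 mid -92.375 width mm 13.574298257385898
notch R 0.063 -98.75 -86.25 mid -92.5 width mm 13.744467859455344
notch R 0.065 -98.5 -86.5 mid -92.5 width mm 13.613568165555773
notch R 0.067 -98.5 -86.75 mid -92.625 width mm 13.74010453632536
notch R 0.069 -98.25 -86.75 mid -92.5 width mm 13.849187614575007
```

>>> apply_moves(
  targets="0.007 0 0 0 0 0.025; 0.014 0 0 0 0 0.05; 0.02 0 0 0 0 0.072; 0.02 0 0 0 0 0.072",
)

```text
clock: 4.6
eef_pos: [0.5936, -0.0601, 0.1341]
ee_rot: [-1.569, 0.001, -2.72]
ft_force: [-1.6, -0.4, 1.4]
opening: -0.0
```

```bash
cat > look.py <<'E'
from rig import r
from wm import *
import sys,io,contextlib
k=sys.argv[1];z=float(sys.argv[2])
s=r.get_state();print(s["clock"],s["eef_pos"],s["ee_rot"],s["ft_force"])
p=r.camera_params("wrist");im,d=r.camera("wrist");np.savez(f"w{k}.npz",im=im,d=d,**p);cv2.imwrite(f"pics/w{k}.png",im[:,:,::-1])
f=io.StringIO()
with contextlib.redirect_stdout(f): x=meas(im,p,z)
print("disc",x);print("\n".join(l for l in f.getvalue().split("\n") if l[:2]=="br"))
notch(im,p,x[:2],z)
E
python3 look.py 5 .124
```

```text
4.6 [ 0.59362223 -0.06005786  0.13405623] [-1.56946278e+00  6.59854974e-04 -2.71957059e+00] [-1.62275083 -0.35427312  1.38753841]
disc [ 0.58931998 -0.01697276  0.07363801]
br 0.08 -5.8565891472868215 [-13.   2.]
br 0.085 -5.702991452991453 [-13.   1.]
br 0.09 -5.628841607565012 [-12.   1.]
notch R 0.061 -12.5 0.75 mid -5.875 width mm 14.106623679244167
notch R 0.063 -12.25 0.5 mid -5.875 width mm 14.019357216644453
notch R 0.065 -12.0 0.25 mid -5.875 width mm 13.897184169004849
notch R 0.067 -11.75 0.0 mid -5.875 width mm 13.74010453632536
notch R 0.069 -11.75 0.0 mid -5.875 width mm 14.150256910544028
```

>>> apply_moves(
  targets="-0.02 -0.005 0 0 0 0; -0.03 -0.01 0.02 0 0 0; -0.03 -0.01 0.1 0 0 0; -0.03 -0.01 0.25 0 0 0; -0.03 -0.01 0.25 0 0 0",
)

```text
clock: 5.28
eef_pos: [0.5887, -0.0628, 0.2017]
ee_rot: [-1.564, 0.008, -2.719]
ft_force: [0.4, -0.9, 0.2]
opening: 0.0
```

```bash
python3 look.py 6 .124
```

```text
5.275 [ 0.58866532 -0.06277868  0.2017313 ] [-1.5642489   0.00802452 -2.718509  ] [ 0.36280618 -0.86442311  0.23985189]
disc [ 0.58951176 -0.01693193  0.07349937]
br 0.08 -5.908127208480566 [-13.   1.]
br 0.085 -5.770833333333333 [-13.   1.]
br 0.09 -5.718487394957983 [-12.   1.]
notch R 0.061 -12.5 0.5 mid -6.0 width mm 13.840460968315034
notch R 0.063 -12.25 0.25 mid -6.0 width mm 13.744467859455344
notch R 0.065 -12.0 0.25 mid -5.875 width mm 13.897184169004849
notch R 0.067 -12.0 0.0 mid -6.0 width mm 14.032447186034412
notch R 0.069 -11.5 -0.25 mid -5.875 width mm 13.548118318605983
```

View pics/w6.png

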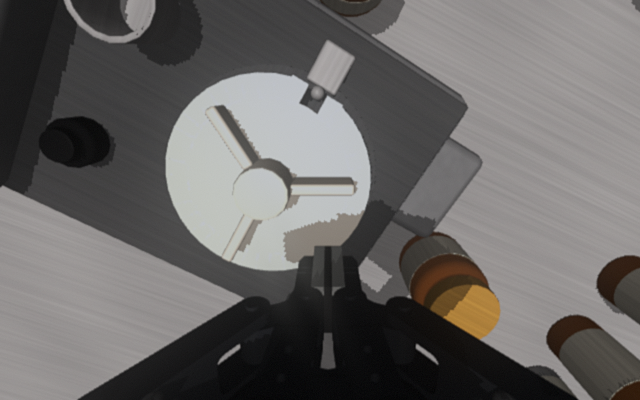

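```bash
python3 - <<'E'
from wm import *
im,d,p=load("w6.npz")
cv2.imwrite("pics/z6.png",cv2.resize(im[60:130,280:370,::-1],None,fx=8,fy=8,interpolation=cv2.INTER_CUBIC))
q=ray(p,(318,93),.113)[0,:2]-[.5895,-.0169];print(np.hypot(*q),np.degrees(np.arctan2(q[1],q[0])))
for a in(-6,): print(proj(p,[.5895+.07*np.cos(np.radians(a)),-.0169+.07*np.sin(np.radians(a)),.115]),proj(p,[.5895,-.0169,.156]))
E
```

```text
0.07036371556750014 -6.767684466066684
[[316.49290066  92.77345633]] [[259.67207214 194.78892803]]
```

View pics/z6.png

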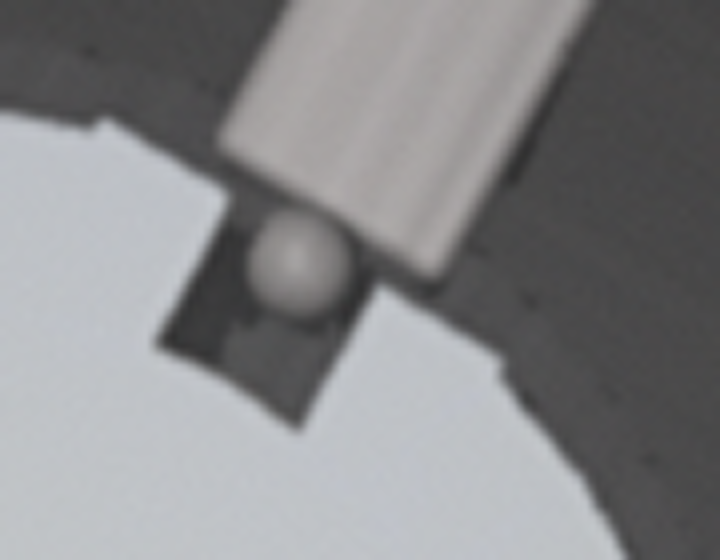

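>>> apply_moves(
  targets="0.002 0.1 0 0 0 0; 0.002 0.184 0 0 0 0; 0.002 0.184 -0.08 0 0 0; 0.002 0.184 -0.14 0 0 0; 0.002 0.184 -0.16 0 0 0",
)

```text
clock: 5.95
eef_pos: [0.5851, -0.0161, 0.1541]
ee_rot: [-1.574, -0.003, -2.719]
ft_force: [-3.2, 1.1, 6.1]
opening: 0.0002
```

>>> apply_moves(
  targets="0 0 -0.01 0 0 0; 0 0 -0.02 0 0 0; 0 0 -0.03 0 0 0",
)

```text
clock: 6.32
eef_pos: [0.5855, -0.0162, 0.1488]
ee_rot: [-1.573, -0.002, -2.719]
ft_force: [-4.1, 1.0, 5.4]
opening: 0.0
```

>>> apply_moves(
  targets="0 0 -0.006 0 0 0; 0 0 -0.011 0 0 0; 0 0 -0.011 0 0 0",
)

```text
clock: 6.7
eef_pos: [0.5858, -0.0164, 0.1459]
ee_rot: [-1.572, -0.001, -2.719]
ft_force: [-3.9, 1.4, 4.6]
opening: 0.0001
```

>>> apply_moves(
  targets="0 0 -0.003 0 0 0; 0 0 -0.005 0 0 0; 0 0 -0.005 0 0 0",
)

```text
clock: 7.08
eef_pos: [0.5858, -0.0163, 0.1447]
ee_rot: [-1.572, -0.001, -2.719]
ft_force: [-3.6, 2.4, 5.7]
opening: 0.0001
```

>>> apply_moves(
  targets="0 0 -0.002 0 0 0; 0 0 -0.004 0 0 0; 0 0 -0.004 0 0 0",
)

```text
clock: 7.45
eef_pos: [0.5859, -0.0163, 0.144]
ee_rot: [-1.572, -0.001, -2.719]
ft_force: [-4.4, 1.1, 5.0]
opening: -0.0001
```

>>> apply_moves(
  targets="0 0 -0.002 0 0 0; 0 0 -0.002 0 0 0",
)

```text
clock: 7.7
eef_pos: [0.5859, -0.0164, 0.144]
ee_rot: [-1.572, -0.002, -2.719]
ft_force: [-5.0, 2.6, 7.4]
opening: -0.0004
```

>>> apply_moves(
  targets="0 0 -0.003 0 0 0; 0 0 -0.003 0 0 0",
)

```text
clock: 7.95
eef_pos: [0.586, -0.0164, 0.144]
ee_rot: [-1.572, -0.002, -2.719]
ft_force: [-6.1, 1.5, 10.9]
opening: 0.0002
```

>>> apply_moves(
  targets="0 0 -0.003 0 0 0; 0 0 -0.003 0 0 0",
)

```text
clock: 8.2
eef_pos: [0.5861, -0.0164, 0.144]
ee_rot: [-1.572, -0.002, -2.719]
ft_force: [-8.6, 1.8, 12.8]
opening: 0.0003
```

Hard stop at z = 0.144 with the force climbing: the disc is home. I'll lift straight off, move clear, and check.

>>> apply_moves(
  targets="0 0 0.02 0 0 0; 0 0 0.15 0 0 0; 0 -0.15 0.35 0 0 0; 0 -0.25 0.5 0 0 0; 0 -0.25 0.5 0 0 0",
)

```text
clock: 8.82
eef_pos: [0.5883, -0.0812, 0.2705]
ee_rot: [-1.565, 0.006, -2.721]
ft_force: [-0.3, 0.0, -0.3]
opening: -0.0001
```

```bash
python3 look.py 7 .112; python3 - <<'E'
from h import *
im,d,p=load("w7.npz")
b=proj(p,[.5895,-.0169,.144])[0];u,v=b.round().astype(int)
V=p["view"];K=p["mtx"]
def dz(u,v):
    q=np.array([(u-K[0,2])/K[0,0],(v-K[1,2])/K[1,1],1])*d[v,u];return (V[:3,:3].T@(q-V[:3,3])).round(4)
print(b,dz(u,v),dz(u+3,v+2))
im0,d0,p0=load("w1.npz");d=d0;K=p0["mtx"];V=p0["view"];print("before",dz(282,155))
cv2.imwrite("pics/z7.png",cv2.resize(im[60:360,180:480,::-1] if 0 else im[:,:,::-1],None,fx=1,fy=1))
E
```

```text
8.825 [ 0.58833822 -0.08119256  0.27049542] [-1.56458861  0.00630061 -2.72135292] [-0.33874482  0.034983   -0.25985398]
disc [ 0.58946995 -0.01692565  0.07348236]
br 0.08 -5.8959435626102294 [-13.   2.]
br 0.085 -5.881040892193308 [-13.   1.]
br 0.09 -5.790650406504065 [-12.   1.]
notch R 0.061 -12.5 0.5 mid -6.0 width mm 13.840460968315034
notch R 0.063 -12.25 0.25 mid -6.0 width mm 13.744467859455344
notch R 0.065 -12.0 0.0 mid -6.0 width mm 13.613568165555773
notch R 0.067 -11.75 -0.25 mid -6.0 width mm 13.447761886616311
notch R 0.069 -11.75 -0.5 mid -6.125 width mm 13.548118318605983
[257.92070098 156.78227353] [ 0.5897 -0.0172  0.1452] [ 0.5889 -0.02    0.1445]
before [ 0.5892 -0.0184  0.1569]
```

View pics/w7.png

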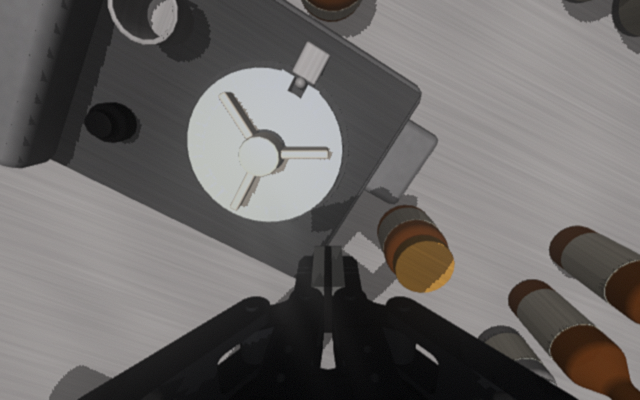

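```bash
python3 - <<'E'
from rig import r
s=r.get_state();print(s["dq"].round(3) if hasattr(s["dq"],"round") else s["dq"],s["ft_force"])
print(r.finish_job())
E
```

```text
[0.022 0.028 0.061 0.003 0.004 0.002] [ 0.88968801 -0.04429447 -0.43479699]
the job is handed in; nothing more can be done
None
```

The disc is home with its notch over the drive pin, and I handed the job in at about 9 s of the 54 s allowed.

**What I did:** I pushed one vane round counter-clockwise by about 86° with the closed fingertips. I corrected the last 7° after a wrist-camera measurement. Then I backed off, pressed the central boss down in small steps and lifted clear.

**Last checks:**
- **Notch over pin:** the notch measured −6.0° and the pin bracket −5.9°, and the pin can be seen standing in the notch. A rougher sighting on the pin itself, taken before pressing, gave −6.3° to −6.8°, which is still under 1 mm off.
- **Pressed home:** the fingertip stopped at z = 0.144 m while the force rose from about 5 N to 13 N, which is the hard stop. Camera depth put the boss top at 0.1445–0.1452 m, against 0.157 m before, so it went down about 12 mm.
- **Off-centre press:** the fingertip pressed about 4 mm off the boss centre, still on the boss. It gave up to about 9 N of sideways force, and the disc did not turn.
- **Hand clear:** the hand is about 0.13 m above the disc and touches nothing. The arm was still settling slightly when I handed in (joint speeds up to 0.06 rad/s).
- **Other objects:** I did not measure the jars, bottles, can, cup and knob again at the end. My path kept clear of them, and the only contact forces came while pushing and pressing the disc.

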